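Key the centrifuge isolator on

ROBOT

A 6-joint arm with a two-finger parallel gripper is mounted at the origin on the work surface. World frame = base frame: x ahead of the robot, y to its left, z up, the work surface at z = 0. Lengths are in m, angles in rad, forces in N, time in s.
With the tool pointing down it reaches from about 0.375 to 0.825 m from the base axis. Payload 5.5 kg.
Tool frame: the origin (TCP) lies at the very end of the fingers, on their centre line; the grasp point (between the pads) lies 19 mm behind it (hold_point_z is the distance from the TCP to the grasp point, in m); z points along the fingers, y is the direction in which the jaws open and shut (so a half turn about z gives the same grasp; the last joint's range is limited). The gripper opens to 85 mm and grips with 20 to 120 N. Pads are 22 mm wide; open, the fingers measure 114 mm over their backs; the gripper's body (76 mm by 85 mm) begins 54 mm behind the grasp point. The pads swing forward as they close: fully open they stand 13 mm farther back than shut.
Start: joints at [-1.287, 0.314, -0.047, 1.21, 0, 1.571], TCP at [0.168, -0.576, 0.231] pointing down, gripper open.
Joint ranges: [-2.67, 2.67], [-0.69, 1.73], [-1.03, 1.25], [-2.08, 2.16], [-1.42, 1.45], [-3.14, 3.14]. Speed limits (rad/s): [2.39, 2.39, 3.01, 3.14, 3.14, 3.14].

INTERFACE

Orientations are given as a unit quaternion [x, y, z, w].
In Python, from bench import * gives the robot as it stands.
- The arm moves only by the tool drive_tool, never from a script. Its argument "commands" is text: rows parted by semicolons, each of 7 numbers parted by spaces: the finger opening in mm, from 0 to 85.4, then the shift along the world's x, y, z as a fraction of full scale, then the turn, a rotation vector about the world's x, y, z as a fraction of full scale. In form: grip tx ty tz rx ry rz; .... A call has 1 to 20 rows; each row is the pose to reach, as a shift and turn from the pose commanded when the call began; what a row does not reach only later rows make up. Full scale, the value 1, is 120 mm for a shift and pi/2 rad for a turn. A row lasts 1/10 s, in which the tool goes at most 50 mm and 8.59 degrees, less where a joint would pass 70% of its speed; a pose out of reach is approached as far as the arm can. A call with a number of a shift or a turn outside -1 to 1 is refused whole. A call with a gripper value outside its range is refused whole. The fingers move at their own pace and stop on an object; "squeeze" is the grip in N (left out, the last holds). Time passes only in rows, so rows that repeat a pose let the fingers close. It gives the time, the measured TCP pose, the force and the opening at its end, in the units of the state.
- state(): the state, without advancing time (a new reading comes with each control period).
- read_camera(name): name is "scene" or "top" or "wrist"; returns a dict with "img" (420x560x3 uint8, blue, green, red), "K" (3x3 intrinsics, pixels), "k1" (the pictures are not rectified: a ray, as slopes to the right and down, at radius r is drawn at 1 + k1 r^2 times it, then the intrinsics apply), "pose" (4x4, takes a point from camera to world coordinates). Camera axes: x right, y up, looking along -z (the intrinsics and any distortion apply to the point x, -y, -z); pixel columns grow to the right and rows downward; lengths in m; the calibration is good to about 2 mm. A picture is of the moment at which its call begins. There is no depth.
- hand_in(): hands the job in, once; it reports no verdict.
Trained networks look in a picture, given as the dict that the camera call returned (one of the last four; its "shot" number tells which), for a name from the list of things; names that differ only in an ending like _2 or _b are one class to them, and where a whole thing is asked for, a point or a joint stands for the part that bears it (a point fixed in the world has none). Each returns a list of dicts, best first, with "conf" (0 to 1); they miss things now and then, are a little off and sometimes report something else, mostly with a low value. They report only what shows in the picture. A call takes as long as a camera call. They do not tell look-alikes from the thing itself.
- spot_in(picture, target): "rect" ([left, top, right, bottom] as shares, 0 to 1, of the picture: columns of its width, rows of its height, round what is visible of it).
- regions_of(picture, target): "pixels" (420x560 bool, what is visible of it) and "rect" ([left, top, right, bottom] as shares, 0 to 1, of the picture: columns of its width, rows of its height, round what is visible of it).
The state is a dict: "clock": time; "q": joint angles; "qvel": joint speeds; "effort": joint torques, N m; "ee_pos": TCP position; "orientation": TCP orientation; "wrist_force": force on the tool from outside, world axes, zero at the start; "ft_torque": the same for the moment, N m; "opening": finger opening in m.
Only numpy, scipy, OpenCV 4.12 (cv2) and the standard library are available. Lean on these libraries where they do the work, as an engineer would, in place of code of your own. Each camera call takes 0.05 s, during which the arm holds its last target. There are 200 camera calls.

TASK

Take the flat-bladed key out of its stand, push it fully home in the slot of the centrifuge's key switch, and then turn it clockwise (seen from above) as far as the stop. Leave it standing in the switch, turned on, and let go; the round-stemmed key must stay in its own stand.

Things in the scene. Friction and masses are not known exactly. Their poses are not given: they have to be found in the camera images.
- flat_key_grip (a point): Key to use: steel, 90 mm tall, upright in a black stand block (64 x 50 x 35 mm, pocket 25 deep, 1 mm play). Flat rectangular grip plate on top, 36 wide, 10 thick, 40 high; below it a blade 24 wide, 8 thick, 50 long, rounded foot. Point: centre of the plate, 70 above the foot, 20 below the top. x along the width of plate and blade, y through the thickness, z up. Fits either way round.
- round_key_grip (a point): Key NOT to use: steel, 90 mm tall, upright in a like black stand block. Its grip is a round knob 32 mm in diameter, 40 high, on a round stem 10 mm in diameter. Point: centre of the knob, 70 mm above its foot. z up. Which key stands nearer to the switch varies.
- slot (a point): Slot in a metal barrel (76 mm wide, 40 high) on a grey box (130 x 130 x 45 mm) fixed to the bench. Point: on the barrel's vertical axis at its flat top, 85 mm above the bench. x along the slot, y across, z up; turns with the barrel. Mouth: funnel 45 x 28 narrowing over 12 mm to the slot, 29 x 12, floor 40 below the point. Fully home, the key grip centre is 30 above the point, its underside 10.
- barrel (a joint): Turn of the barrel in rad, growing clockwise seen from above: 0 is the off stop, 1.4 the on stop. Starts between 0 and 0.3, turns with light friction (0.1 N m), stays where it is left. The blade has 2 mm play on each side in the slot, so the barrel follows the key up to 0.2 rad late.
Things that resemble listed ones, but are neither listed nor needed, are in the scene too. There is more than one size of the part that bears flat_key_grip; the job needs the middle-sized.

How it is judged:
On the way, in this order (a step that is already met when the one before it is completed fails the run):
1. the flat key is fully home in the slot, before the switch is turned far (barrel below 0.7 rad) (horizontal distance between flat_key_grip and slot below 0.02 m and z of flat_key_grip in the frame of slot below 0.037 m and angle between the x axis of flat_key_grip and the x axis of slot, either way round below 0.35 rad and value of joint barrel below 0.7 rad), for 0.1 s.
2. the switch is turned on with the key (value of joint barrel above 1.15 rad), for 0.1 s.
At the end, for the whole second after the job is handed in: The barrel is turned past 1.15 rad (on stop 1.4) and the flat key stands in its slot: grip centre within 20 mm of the barrel axis and no more than 37 mm above the barrel's top, blade within 0.35 rad of the slot, less than 0.3 rad off vertical (value of joint barrel above 1.15 rad and horizontal distance between flat_key_grip and slot below 0.02 m and z of flat_key_grip in the frame of slot below 0.037 m and angle between the x axis of flat_key_grip and the x axis of slot, either way round below 0.35 rad and angle between flat_key_grip's own z axis and vertical below 0.3 rad); the robot touches nothing.
It fails at once if the round key is moved more than 20 mm (distance of round_key_grip from where it was at the start of the episode above 0.02 m).
It also fails if it takes over 45 s, if anything falls off the work surface, if the arm or the gripper's body presses on something with over 40 N, if the wrist force passes 120 N, or if a joint passes its speed limit or range.

## Working session

There is one attempt and no reset: what is moved stays moved. The work goes in short steps, Python scripts to look and compute and a tool call to move; the robot and the scene stay as the last step left them, time stands still between calls to the robot, and variables do not carry over. Pictures are saved under pics/ and viewed, about 8 in all and at most 12, crops included, and the job is handed in when it is done.

Besides the shell and the picture viewer there is one more tool, called after ">>>" as name(argument=value, ...), one argument or row to a line, values as JSON. drive_tool: Moves the arm, as the interface text tells. Shift numbers are shares of 120 mm and turn numbers shares of pi/2 rad, none past 1 either way. Its arguments: {"type":"object","properties":{"commands":{"type":"string"},"squeeze":{"type":"number"}},"required":["commands"]}

```bash
mkdir -p pics; ls
cat > h.py <<'E'
from bench import *
import numpy as np, cv2
def ray(p,u,v):
    K=np.array(p["K"]);T=np.array(p["pose"])
    xd=(u-K[0,2])/K[0,0];yd=(v-K[1,2])/K[1,1];x,y=xd,yd
    for _ in range(20):
        s=1+p["k1"]*(x*x+y*y);x,y=xd/s,yd/s
    return T[:3,3],T[:3,:3]@np.array([x,-y,-1])
def at(p,u,v,z):
    o,d=ray(p,u,v);return o+d*(z-o[2])/d[2]
def proj(p,X):
    K=np.array(p["K"]);T=np.array(p["pose"])
    c=T[:3,:3].T@(np.array(X)-T[:3,3]);x,y=c[0]/-c[2],-c[1]/-c[2]
    s=1+p["k1"]*(x*x+y*y);return np.array([K[0,0]*x*s+K[0,2],K[1,1]*y*s+K[1,2]])
E
python3 - <<'E'
from h import *
np.set_printoptions(precision=3,suppress=True)
ims=[]
for n in["top","scene"]:
    p=read_camera(n);cv2.imwrite(f"pics/{n}0.png",p["img"]);print(n,p["pose"],p["K"],p["k1"])
    for t in["flat_key_grip","round_key_grip","slot","barrel"]:
        try:
            for r in spot_in(p,t):
                b=np.array(r["rect"])*[560,420,560,420];print(t,round(r["conf"],2),b, at(p,(b[0]+b[2])/2,(b[1]+b[3])/2,.085))
        except Exception as e:print(t,e)
print(state())
E
```

```text
pics
top [[ 0.072  0.974 -0.213  0.296]
 [-0.997  0.071 -0.013 -0.031]
 [ 0.002  0.213  0.977  0.995]
 [ 0.     0.     0.     1.   ]] [[536.411   0.    288.072]
 [  0.    536.411 219.635]
 [  0.      0.      1.   ]] -0.0764550176230257
flat_key_grip 0.97 [408.408 263.298 438.2   295.008] [ 0.407 -0.256  0.085]
flat_key_grip 0.76 [418.376 172.41  438.592 185.514] [ 0.586 -0.262  0.085]
flat_key_grip 0.62 [426.888 203.196 443.184 229.11 ] [ 0.519 -0.275  0.085]
round_key_grip 0.57 [320.992 207.102 336.392 228.69 ] [ 0.503 -0.089  0.085]
slot 0.66 [181.776 174.09  224.392 227.304] [0.517 0.132 0.085]
barrel 0.96 [182.112 174.3   223.272 225.414] [0.519 0.133 0.085]
scene [[ 0.326 -0.597  0.733  1.223]
 [ 0.945  0.188 -0.268 -0.293]
 [ 0.022  0.78   0.626  0.694]
 [ 0.     0.     0.     1.   ]] [[544.558   0.    279.827]
 [  0.    544.558 209.741]
 [  0.      0.      1.   ]] -0.09295813938007787
flat_key_grip 0.77 [135.688 230.412 149.8   266.28 ] [ 0.537 -0.28   0.085]
flat_key_grip 0.73 [148.904 282.492 163.576 307.692] [ 0.646 -0.275  0.085]
flat_key_grip 0.66 [134.68  177.996 156.184 240.114] [ 0.435 -0.261  0.085]
round_key_grip 0.87 [237.608 205.296 260.4   238.392] [ 0.525 -0.095  0.085]
slot 0.72 [348.32  184.296 392.784 224.616] [0.544 0.13  0.085]
barrel 0.64 [347.592 183.288 392.    224.28 ] [0.542 0.13  0.085]
{'clock': 0.5, 'q': array([-1.287,  0.314, -0.047,  1.21 , -0.   ,  1.571]), 'qvel': array([ 0.   , -0.001,  0.001, -0.   ,  0.001, -0.001]), 'effort': array([ -0.   , -53.896,  33.976,   0.003,  -0.   ,   0.   ]), 'ee_pos': array([ 0.168, -0.576,  0.231]), 'orientation': array([ 0.99 ,  0.141, -0.   , -0.   ]), 'wrist_force': array([-0.391, -0.437, -0.373]), 'ft_torque': array([ 0.07 ,  0.02 , -0.015]), 'opening': 0.08535963094745898}
```

Run:
```python
import cv2,numpy as np
a=cv2.imread("pics/top0.png");b=cv2.imread("pics/scene0.png")
A=cv2.resize(a[150:310,160:460],None,fx=2.6,fy=1.8*1.444,interpolation=cv2.INTER_CUBIC)[:, :780]
cv2.imwrite("pics/a.png",A)
B=cv2.resize(b[160:330,110:410],None,fx=2.6,fy=2.6,interpolation=cv2.INTER_CUBIC)
cv2.imwrite("pics/b.png",B)
```

```text
(no output)
```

View pics/a.png

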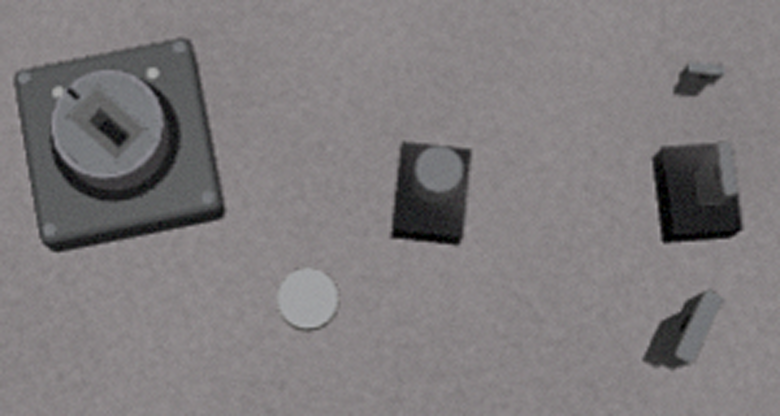

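View pics/b.png

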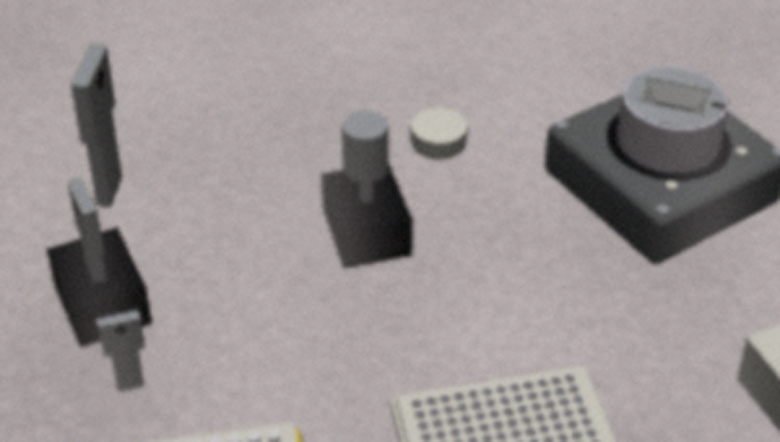

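The middle-sized flat key is the one in the stand at crop A (728,168), with its width along world x. The big and small look-alikes stand in front of and behind it. The slot is at crop A (108,124), running diagonally at about 45°. I'll move closer and turn the tool slightly to find which way the last joint turns.

>>> drive_tool(
  commands="60 0.4 0.4 0.1 0 0 -0.05; 60 0.8 0.8 0.2 0 0 -0.1; 60 1 1 0.2 0 0 -0.1; 60 1 1 0.2 0 0 -0.1",
)

```text
clock: 0.9
ee_pos: [0.2903, -0.4536, 0.2562]
orientation: [0.998, 0.065, 0.001, 0.0]
wrist_force: [0.3, -0.4, -1.0]
opening: 0.0601
```

Run:
```python
from h import *
np.set_printoptions(precision=3,suppress=True)
s=state();print(s["q"],s["ee_pos"],s["orientation"])
p=read_camera("top")
def T(x,y):return 160+x/2.6,150+y/2.6
for n,c,z in[("platetop a",(727,143),.1),("platetop b",(730,195),.1),("slot a",(97,114),.073),("slot b",(122,140),.073),("barrel",(108,124),.085),("knob",(439,170),.1)]:
  print(n,at(p,*T(*c),z))
b=read_camera("scene")
for n,X in[("key",(.5,-.275,.1))]:print(proj(b,X))
def S(x,y):return 110+x/2.6,160+y/2.6
for n,c,z in[("platetop",(80,195),.1),("barreltop",(675,97),.085),("knob",(366,125),.1)]:print(n,at(b,*S(*c),z))
```

```text
[-1.002  0.188 -0.153  1.229  0.001  2.01 ] [ 0.29  -0.454  0.256] [0.998 0.065 0.001 0.   ]
platetop a [ 0.536 -0.279  0.1  ]
platetop b [ 0.501 -0.281  0.1  ]
slot a [0.532 0.146 0.073]
slot b [0.515 0.127 0.073]
barrel [0.523 0.136 0.085]
knob [ 0.504 -0.088  0.1  ]
[141.436 226.684]
platetop [ 0.521 -0.279  0.1  ]
barreltop [0.524 0.139 0.085]
knob [ 0.507 -0.086  0.1  ]
```

>>> drive_tool(
  commands="60 0.3 0.2 0 0 0 0.09; 60 0.6 0.4 0 0 0 0.18; 60 0.96 0.72 0 0 0 0.28; 60 0.96 0.72 0 0 0 0.37; 60 0.96 0.72 0 0 0 0.46; 60 0.96 0.72 0 0 0 0.55; 60 0.96 0.72 0 0 0 0.64; 60 0.96 0.72 0 0 0 0.73; 60 0.96 0.72 0 0 0 0.82; 60 0.96 0.72 0 0 0 0.91; 60 0.96 0.72 0 0 0 0.97; 60 0.96 0.72 0 0 0 0.97",
)

```text
clock: 2.2
ee_pos: [0.4027, -0.3705, 0.2551]
orientation: [0.679, 0.734, -0.0, -0.0]
wrist_force: [0.8, -0.8, 0.5]
opening: 0.0597
```

>>> drive_tool(
  commands="60 0.3 0.2 0 0 0 0.09; 60 0.6 0.4 0 0 0 0.18; 60 0.96 0.73 0 0 0 0.28; 60 0.96 0.73 0 0 0 0.37; 60 0.96 0.73 0 0 0 0.46; 60 0.96 0.73 0 0 0 0.55; 60 0.96 0.73 0 0 0 0.64; 60 0.96 0.73 0 0 0 0.73; 60 0.96 0.73 0 0 0 0.82; 60 0.96 0.73 0 0 0 0.91; 60 0.96 0.73 0 0 0 0.97; 60 0.96 0.73 0 0 0 0.97",
)

```text
clock: 3.4
ee_pos: [0.5182, -0.2827, 0.2551]
orientation: [-0.015, 1.0, -0.0, -0.0]
wrist_force: [-0.3, 0.7, -0.2]
opening: 0.0597
```

Run:
```python
from h import *
np.set_printoptions(precision=3,suppress=True)
s=state();print(s["q"],s["ee_pos"],s["orientation"])
p=read_camera("wrist");print(p["pose"]);cv2.imwrite("pics/w1.png",p["img"])
for x in(-.018,.018):
  for y in(-.005,.005):print(proj(p,(.52+x,-.28+y,.1)))
```

```text
[-0.499  0.287 -0.028  1.255 -0.    -0.529] [ 0.518 -0.283  0.255] [-0.015  1.    -0.    -0.   ]
[[-0.03  -0.945 -0.326  0.433]
 [ 1.    -0.028 -0.009 -0.285]
 [-0.    -0.326  0.945  0.399]
 [ 0.     0.     0.     1.   ]]
[278.709 176.49 ]
[289.163 176.794]
[277.705 212.017]
[287.769 212.299]
```

View pics/w1.png

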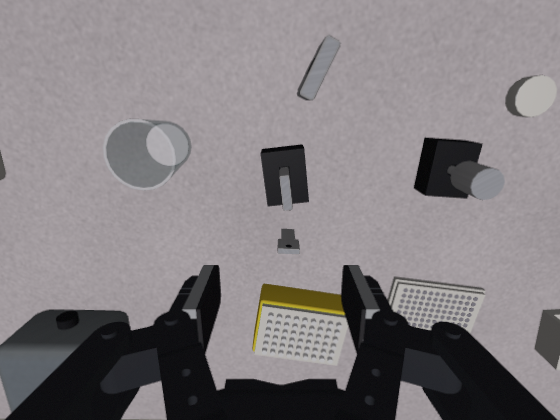

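The wrist view shows the flat key in its stand at about (286,190), with the strip tilted slightly. The round key is off to the right at (485,182), clear of the grasp. I'll enlarge the strip.

Run:
```python
import cv2
a=cv2.imread("pics/w1.png")[140:220,250:320]
a=cv2.convertScaleAbs(a,alpha=1.3)
cv2.imwrite("pics/c1.png",cv2.resize(a,None,fx=7,fy=7,interpolation=cv2.INTER_CUBIC))
```

```text
(no output)
```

View pics/c1.png

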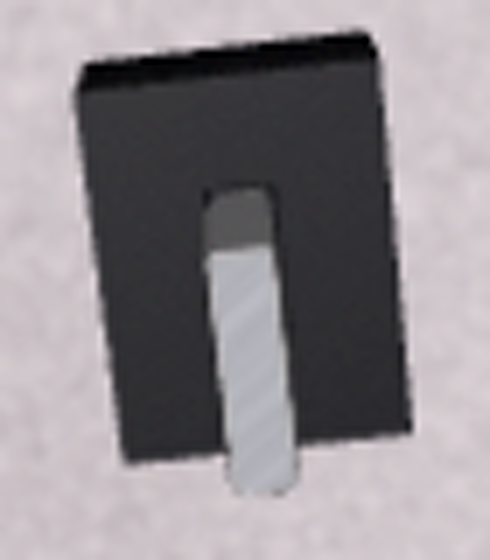

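The plate top runs from crop (238,247) to (264,495).

Run:
```python
from h import *
np.set_printoptions(precision=4,suppress=True)
p=read_camera("wrist")
a=at(p,250+238/7,140+247/7,.1);b=at(p,250+264/7,140+495/7,.1)
c=(a+b)/2;print(a,b,c,"yaw",np.arctan2(*(a-b)[1::-1]),np.linalg.norm(a-b))
s=state();o=s["orientation"];e=s["ee_pos"];yaw=2*np.arctan2(o[1],o[0]);print("tool yaw-pi",yaw-np.pi, "shift units",(c-e)/.12, e)
```

```text
[ 0.5007 -0.2798  0.1   ] [ 0.5364 -0.275   0.1   ] [ 0.5186 -0.2774  0.1   ] yaw -3.0076814152973284 0.035992613698718506
tool yaw-pi 0.028315505837724242 shift units [ 0.0027  0.042  -1.293 ] [ 0.5182 -0.2825  0.2552]
```

>>> drive_tool(
  commands="45 0 0.04 -0.3 0 0 0.067; 45 0 0.04 -0.65 0 0 0.067; 45 0 0.04 -1 0 0 0.067; 45 0 0.04 -1 0 0 0.067; 45 0 0.04 -1 0 0 0.067",
)

```text
clock: 4.0
ee_pos: [0.518, -0.2772, 0.1356]
orientation: [-0.068, 0.998, 0.0, -0.001]
wrist_force: [0.5, -0.6, 1.9]
opening: 0.0449
```

Run:
```python
from h import *
s=state();print(s["ee_pos"],s["orientation"],s["wrist_force"])
p=read_camera("wrist");cv2.imwrite("pics/w2.png",p["img"])
```

```text
[ 0.51799305 -0.27715385  0.1355579 ] [-6.79557421e-02  9.97688057e-01  3.82818862e-04 -6.41064091e-04] [ 0.51024872 -0.6283079   1.9065873 ]
```

View pics/w2.png

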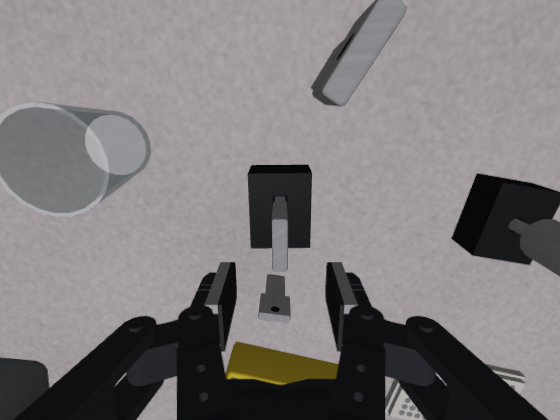

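The key's plate is at column 280, vertical and centred between the pads (235 and 326). I'll descend and grip.

>>> drive_tool(
  commands="45 0 0 -0.2 0 0 0; 45 0 0 -0.4 0 0 0; 45 0 0 -0.6 0 0 0; 45 0 0 -0.6 0 0 0; 0 0 0 -0.6 0 0 0; 0 0 0 -0.6 0 0 0; 0 0 0 -0.6 0 0 0; 0 0 0 -0.6 0 0 0; 0 0 0 -0.6 0 0 0; 0 0 0 -0.6 0 0 0",
  squeeze=80,
)

```text
clock: 5.05
ee_pos: [0.5202, -0.2782, 0.0658]
orientation: [-0.069, 0.998, -0.001, 0.002]
wrist_force: [-0.4, 0.8, 7.1]
opening: 0.009
```

>>> drive_tool(
  commands="0 0 0 0.15 0 0 0; 0 0 0 0.4 0 0 0; 0 0 0 0.7 0 0 0; 0 0 0 1 0 0 0; 0 0 0 1 0 0 0",
)

```text
clock: 5.55
ee_pos: [0.5216, -0.2789, 0.1898]
orientation: [-0.069, 0.998, -0.003, 0.004]
wrist_force: [2.1, -0.8, -1.1]
opening: 0.0091
```

>>> drive_tool(
  commands="0 0.02 0.25 0.3 0 0 0.06; 0 0.02 0.5 0.35 0 0 0.12; 0 0.02 0.75 0.35 0 0 0.18; 0 0.02 1 0.35 0 0 0.22; 0 0.02 1 0.35 0 0 0.22",
)

```text
clock: 6.05
ee_pos: [0.5205, -0.1542, 0.2255]
orientation: [-0.241, 0.97, 0.001, 0.0]
wrist_force: [-0.4, 0.1, -1.3]
opening: 0.0089
```

>>> drive_tool(
  commands="0 0 0.25 0 0 0 0.06; 0 0 0.5 0 0 0 0.12; 0 0 0.75 0 0 0 0.18; 0 0 1 0 0 0 0.22; 0 0 1 0 0 0 0.22; 0 0 1 0 0 0 0.22",
)

```text
clock: 6.65
ee_pos: [0.5208, -0.0372, 0.2253]
orientation: [-0.403, 0.915, -0.0, -0.0]
wrist_force: [0.1, 0.7, -1.4]
opening: 0.0092
```

Run:
```python
from h import *
np.set_printoptions(precision=3,suppress=True)
s=state();print(s["clock"],s["q"],s["ee_pos"],s["orientation"],s["wrist_force"],s["opening"])
p=read_camera("wrist");cv2.imwrite("pics/w3.png",p["img"])
np.save("w3.npy",{k:p[k] for k in("K","k1","pose")},allow_pickle=True)
t=read_camera("top");cv2.imwrite("pics/t3.png",t["img"])
print(proj(p,(.5235,.137,.085)),proj(t,(.5235,.137,.085)))
```

```text
6.65 [-0.071  0.17  -0.245  1.155 -0.001 -0.9  ] [ 0.521 -0.037  0.225] [-0.403  0.915 -0.    -0.   ] [ 0.12   0.678 -1.356] 0.009162289723930442
[389.836 315.302] [200.847 197.21 ]
```

View pics/w3.png

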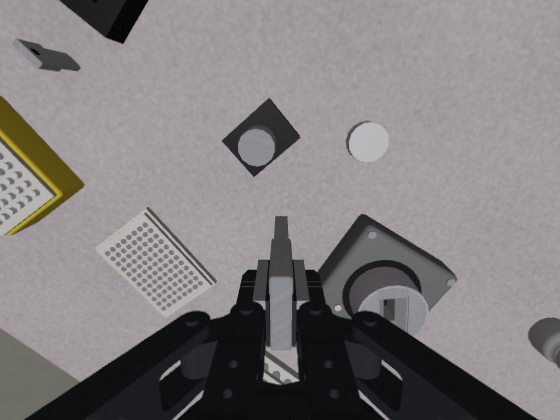

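The key is held straight, and its blade points up-image at column 281. The barrel top is at about (391,313) with its slot almost parallel to the blade. I'll enlarge it.

Run:
```python
import cv2
a=cv2.imread("pics/w3.png")[270:350,345:440]
cv2.imwrite("pics/c3.png",cv2.resize(a,None,fx=7,fy=7,interpolation=cv2.INTER_CUBIC))
```

```text
(no output)
```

View pics/c3.png

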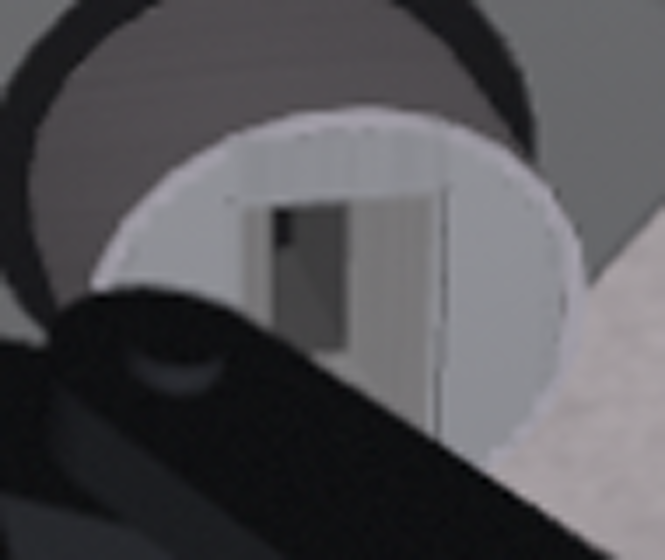

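Run:
```python
from h import *
np.set_printoptions(precision=4,suppress=True)
p=np.load("w3.npy",allow_pickle=True).item()
W=lambda x,y:at(p,345+(x+.0)/7,270+y/7,.085)[:2]
a,b,c=W(445,188),W(240,203),W(437,440)
print("w",np.linalg.norm(a-b),"yawlong",np.arctan2(*(c-a)[::-1]),"yawshort",np.arctan2(*(a-b)[::-1])-np.pi/2)
u=(c-a)/np.linalg.norm(c-a)
for g in (.8,.83,.86):
  u=np.array([np.cos(g),np.sin(g)]);print(g,(a+b)/2+.0225*u)
# circle fit from rim points
P=np.array([W(*q) for q in[(95,283),(160,200),(230,143),(300,116),(370,108),(440,117),(500,148),(545,195),(575,250),(583,300),(565,365),(495,458)]])
from scipy.optimize import least_squares
print("circle",least_squares(lambda v:np.hypot(*(P-v[:2]).T)-v[2],[.52,.137,.038]).x)
s=state();o=s["orientation"];print("toolyaw",2*np.arctan2(o[1],o[0])-np.pi)
# top cam: check circle, slot
```

```text
w 0.029937210040889946 yawlong 0.9261473580950782 yawshort 0.920696066659219
0.8 [0.5233 0.1387]
0.83 [0.5229 0.1391]
0.86 [0.5224 0.1396]
circle [0.5215 0.1398 0.0365]
toolyaw 0.8273740066637933
```

The slot's yaw is 0.92 and its centre is about (0.522, 0.139). I'll move over it and start down.

>>> drive_tool(
  commands="0 0 0.2 0 0 0 0.03; 0 0 0.45 0 0 0 0.06; 0 0.01 0.7 0 0 0 0.06; 0 0.01 0.73 0 0 0 0.06",
)

```text
clock: 7.15
ee_pos: [0.5223, 0.0517, 0.2252]
orientation: [-0.446, 0.895, 0.0, 0.0]
wrist_force: [-0.7, -0.4, -1.0]
opening: 0.009
```

>>> drive_tool(
  commands="0 0 0.25 0 0 0 0; 0 0 0.5 0 0 0 0; 0 0 0.74 -0.1 0 0 0; 0 0 0.74 -0.3 0 0 0; 0 0 0.74 -0.5 0 0 0; 0 0 0.74 -0.6 0 0 0; 0 0 0.74 -0.6 0 0 0; 0 0 0.74 -0.6 0 0 0",
)

```text
clock: 7.95
ee_pos: [0.5225, 0.1385, 0.1539]
orientation: [-0.445, 0.896, -0.0, 0.0]
wrist_force: [0.7, -0.6, 0.5]
opening: 0.0091
```

Run:
```python
from h import *
np.set_printoptions(precision=4,suppress=True)
s=state();o=s["orientation"];print(s["clock"],s["q"],s["ee_pos"],2*np.arctan2(o[1],o[0])-np.pi,s["wrist_force"],s["opening"])
p=read_camera("wrist");q=read_camera("scene")
A=cv2.resize(p["img"][150:350,150:410],(520,400));c=proj(q,(.522,.139,.1)).astype(int)
B=cv2.resize(q["img"][c[1]-50:c[1]+50,c[0]-35:c[0]+35],(280,400),interpolation=cv2.INTER_CUBIC)
cv2.imwrite("pics/d.png",np.hstack([A,B]))
```

```text
7.95 [ 0.2592  0.2467 -0.3175  1.0063 -0.0002 -0.6626] [0.5225 0.1385 0.1539] 0.9217916792964278 [ 0.7189 -0.5802  0.5433] 0.009078274265989323
```

View pics/d.png

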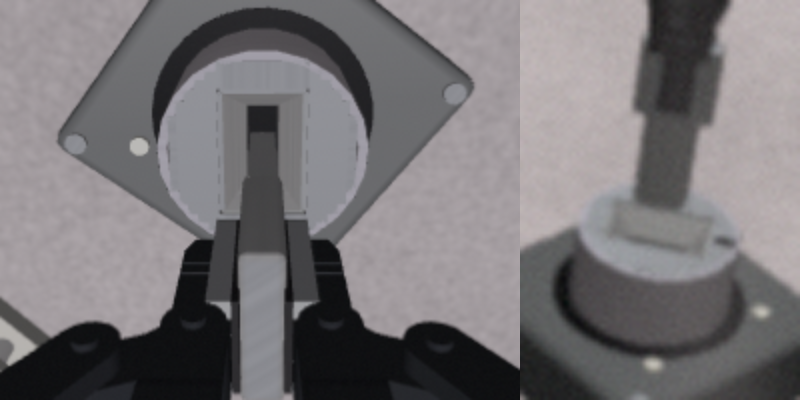

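The blade and slot are both centred on column 262 and parallel, so I'll insert.

>>> drive_tool(
  commands="0 0 0 -0.1 0 0 0; 0 0 0 -0.2 0 0 0; 0 0 0 -0.27 0 0 0; 0 0 0 -0.33 0 0 0; 0 0 0 -0.37 0 0 0; 0 0 0 -0.37 0 0 0",
)

```text
clock: 8.65
ee_pos: [0.5215, 0.1391, 0.108]
orientation: [-0.445, 0.895, 0.0, -0.001]
wrist_force: [-0.4, -0.6, -0.2]
opening: 0.0089
```

>>> drive_tool(
  commands="0 0 0 -0.03 0 0 0; 0 0 0 -0.06 0 0 0; 0 0 0 -0.08 0 0 0; 0 0 0 -0.08 0 0 0; 0 0 0 -0.08 0 0 0",
)

```text
clock: 9.15
ee_pos: [0.5224, 0.1393, 0.1007]
orientation: [-0.445, 0.895, -0.0, 0.001]
wrist_force: [-3.5, -1.7, 10.3]
opening: 0.0094
```

Fully home: 10 N on the floor, at the expected height. Now the clockwise turn.

>>> drive_tool(
  commands="0 0 0 0.01 0 0 -0.07; 0 0 0 0.01 0 0 -0.14; 0 0 0 0.01 0 0 -0.21; 0 0 0 0.01 0 0 -0.28; 0 0 0 0.01 0 0 -0.35; 0 0 0 0.01 0 0 -0.42; 0 0 0 0.01 0 0 -0.49; 0 0 0 0.01 0 0 -0.56; 0 0 0 0.01 0 0 -0.63; 0 0 0 0.01 0 0 -0.7; 0 0 0 0.01 0 0 -0.77; 0 0 0 0.01 0 0 -0.77; 0 0 0 0.01 0 0 -0.77",
)

```text
clock: 10.45
ee_pos: [0.5223, 0.1391, 0.1009]
orientation: [0.142, 0.99, -0.0, 0.0]
wrist_force: [-1.2, -1.0, 2.8]
opening: 0.0088
```

Run:
```python
from h import *
np.set_printoptions(precision=4,suppress=True)
s=state();o=s["orientation"];print(s["clock"],s["q"],s["ee_pos"],2*np.arctan2(o[1],o[0])-np.pi,s["wrist_force"],s["ft_torque"],s["opening"])
p=read_camera("wrist");q=read_camera("scene")
A=cv2.resize(p["img"][150:350,150:410],(520,400));c=proj(q,(.522,.139,.1)).astype(int)
B=cv2.resize(q["img"][c[1]-50:c[1]+50,c[0]-35:c[0]+35],(280,400),interpolation=cv2.INTER_CUBIC)
cv2.imwrite("pics/e.png",np.hstack([A,B]))
```

```text
10.45 [ 0.2605  0.2915 -0.3891  0.8895 -0.0003  0.5445] [0.5223 0.1391 0.1009] -0.2839863770322206 [-1.1555 -0.9751  2.848 ] [-0.2046  0.1713 -0.0367] 0.008841000354588156
```

View pics/e.png

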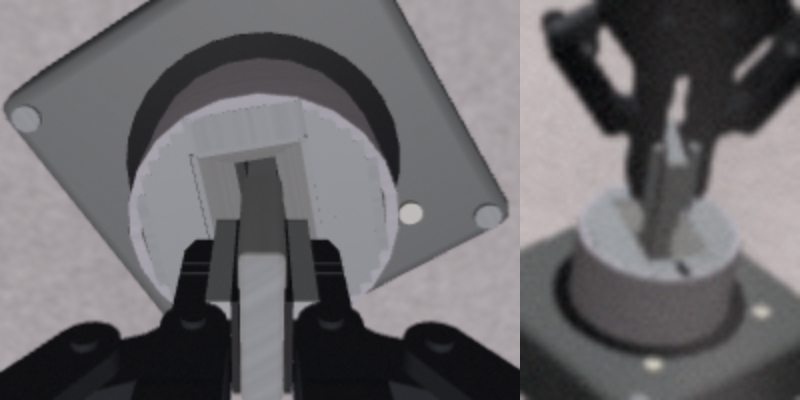

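The barrel follows about 0.2 rad late and its mark is heading for the far dot. I'll continue in small steps and watch the moment.

>>> drive_tool(
  commands="0 0 0 0 0 0 -0.05; 0 0 0 0 0 0 -0.1; 0 0 0 0 0 0 -0.14; 0 0 0 0 0 0 -0.14; 0 0 0 0 0 0 -0.14",
)

```text
clock: 11.05
ee_pos: [0.5223, 0.1393, 0.1008]
orientation: [0.249, 0.968, 0.0, 0.0]
wrist_force: [-0.9, -0.7, 5.1]
opening: 0.009
```

```bash
cat > st.py <<'E'
from h import *
np.set_printoptions(precision=4,suppress=True)
s=state();o=s["orientation"];print(s["clock"],s["q"],s["ee_pos"],2*np.arctan2(o[1],o[0])-np.pi,s["wrist_force"],s["ft_torque"],s["opening"])
E
python3 st.py
```

```text
11.05 [ 0.2606  0.2916 -0.3891  0.8895 -0.      0.7646] [0.5223 0.1393 0.1008] -0.5040416395028631 [-0.8998 -0.6864  5.1197] [-0.2133  0.2312  0.0417] 0.008978410321322565
```

>>> drive_tool(
  commands="0 0 0 0 0 0 -0.04; 0 0 0 0 0 0 -0.08; 0 0 0 0 0 0 -0.08; 0 0 0 0 0 0 -0.08",
)

```text
clock: 11.45
ee_pos: [0.5222, 0.1393, 0.1008]
orientation: [0.309, 0.951, 0.0, 0.0]
wrist_force: [-0.9, -0.8, 5.4]
opening: 0.0091
```

```bash
python3 st.py
python3 - <<'E'
from h import *
p=read_camera("wrist");q=read_camera("scene")
A=cv2.resize(p["img"][150:350,150:410],(520,400));c=proj(q,(.522,.139,.1)).astype(int)
B=cv2.resize(q["img"][c[1]-50:c[1]+50,c[0]-35:c[0]+35],(280,400),interpolation=cv2.INTER_CUBIC)
cv2.imwrite("pics/f.png",np.hstack([A,B]))
E
```

```text
11.45 [ 0.2607  0.2916 -0.3891  0.8896 -0.      0.89  ] [0.5222 0.1393 0.1008] -0.6292853095971074 [-0.9248 -0.7825  5.4491] [-0.2092  0.2383  0.2377] 0.009070402733440206
```

View pics/f.png

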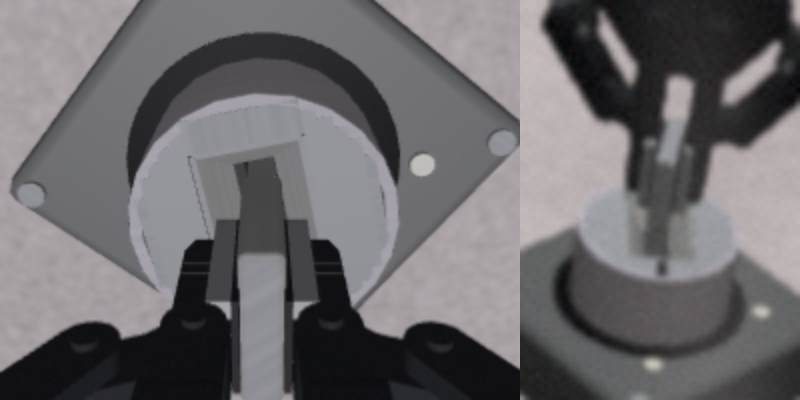

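The mark (660,268) now points almost at the on dot (653,363), and the moment has risen to 0.24 N m. One more small step to confirm the stop.

>>> drive_tool(
  commands="0 0 0 0 0 0 -0.02; 0 0 0 0 0 0 -0.04; 0 0 0 0 0 0 -0.04; 0 0 0 0 0 0 -0.04",
)

```text
clock: 11.95
ee_pos: [0.5221, 0.1394, 0.1008]
orientation: [0.338, 0.941, 0.0, 0.0]
wrist_force: [-1.7, -0.9, 6.2]
opening: 0.009
```

```bash
python3 st.py
```

```text
11.95 [ 0.2609  0.2915 -0.3891  0.8898 -0.0001  0.9509] [0.5221 0.1394 0.1008] -0.6899930960129885 [-1.6599 -0.8574  6.2071] [-0.2596  0.348   1.2216] 0.008974727893206972
```

The stop is reached (1.2 N m). I'll relieve the turn within the play, open and withdraw upward.

>>> drive_tool(
  commands="0 0 0 0 0 0 0.05; 0 0 0 0 0 0 0.05; 30 0 0 0 0 0 0.05; 30 0 0 0 0 0 0.05; 30 0 0 0 0 0 0.05; 30 0 0 0.1 0 0 0.05; 30 0 0 0.3 0 0 0.05; 30 0 0 0.6 0 0 0.05; 30 0 0 0.9 0 0 0.05; 30 0 0 1 0 0 0.05; 30 -0.5 -0.5 1 0 0 0.05; 30 -0.5 -0.5 1 0 0 0.05",
)

```text
clock: 13.15
ee_pos: [0.4609, 0.0784, 0.2209]
orientation: [0.303, 0.953, -0.0, -0.0]
wrist_force: [-0.6, 0.1, -0.5]
opening: 0.0303
```

```bash
python3 st.py
python3 - <<'E'
from h import *
p=read_camera("top");q=read_camera("scene")
c=proj(q,(.522,.139,.1)).astype(int);t=proj(p,(.522,.139,.1)).astype(int)
f=lambda i,c:cv2.resize(i[c[1]-50:c[1]+50,c[0]-50:c[0]+50],(400,400),interpolation=cv2.INTER_CUBIC)
cv2.imwrite("pics/g.png",np.hstack([f(p["img"],t),f(q["img"],c)]))
for n,P in(("top",p),("scene",q)):
  for r in spot_in(P,"round_key_grip"):print(n,r["conf"],np.array(r["rect"])*[560,420,560,420])
E
```

```text
13.15 [ 0.1689  0.0701 -0.3699  1.131  -0.0004  0.784 ] [0.4609 0.0784 0.2209] -0.6151814517682519 [-0.5694  0.078  -0.4601] [ 0.0318  0.028  -0.0043] 0.03034628070408186
top 0.63 [320.88  206.01  336.504 229.404]
scene 0.56 [239.624 203.91  259.616 236.418]
```

View pics/g.png

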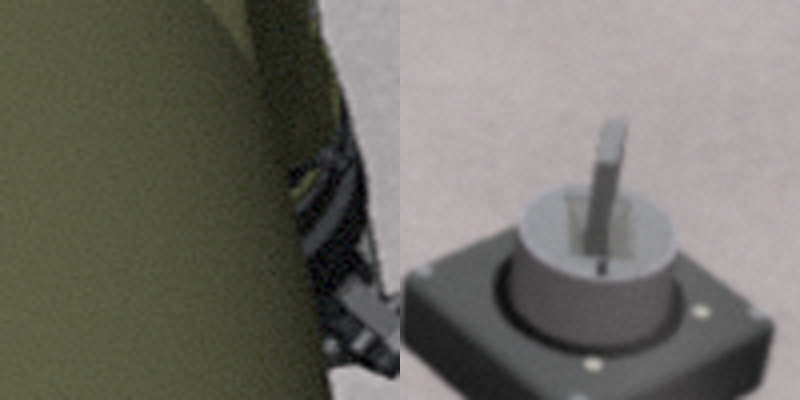

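The key stands seated in the slot (scene crop 600,190) and the mark points at the on dot. The gripper is clear and the round key has not moved.

```bash
python3 -c "
from bench import *
print(hand_in())"
```

```text
the job is handed in; nothing more can be done
None
```

I took the middle-sized flat key out of its stand, pushed it fully home in the switch slot and turned it clockwise to the on stop. I then let go and handed the job in at about 13 s of the 45 s allowed.

- **Fully home:** the blade met the slot floor with about 10 N. The tool tip was at z = 0.1007 m, where I expected 0.1008 m.
- **On stop:** the moment about the vertical axis rose to 1.2 N m after a total turn of about 1.6 rad. That total includes the slack before the barrel follows the key. I then eased back 0.08 rad within that slack before opening the fingers.
- **Final picture:** the scene view shows the key standing in the slot with the barrel's mark at the on dot, and the gripper is clear with no force on it. I could not check this from above, because the arm blocked the top camera's view of the switch, and I did not measure the key's exact lean.
- **Round key:** it shows within about 2 pixels of its starting position in both the top and scene views.

No check failed. The camera estimates of the key and slot positions differed by a few millimetres, which the funnel's width allowed for.

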